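Close the nail chest with its tuck-under cover

TASK

Close the wooden nail chest with the cover that fits it, the larger of the two loose boards: holding it tilted, tuck its steel-edged end under the chest's overhanging steel lip, then level it down until it lies flat on the ledges inside the chest, and let go. Leave the smaller board where it is.

Things in the scene. Friction and masses are not known exactly. Their poses are not given: they have to be found in the camera images.
- chest: Open-topped wooden chest fixed to the bench, 194 (x) x 140 (y) mm; origin under its centre on the bench, z up. Cavity 170 x 116, walls 12 thick, rim at z = 70. Ledges all round inside, tops at z = 52 (25 wide at the ends, 20 along the sides). A steel lip over its -x end spans the full width, x = -97 to -55 (overhangs the cavity by 30), underside z = 76, top 84, closed below at the end and sides.
- cover: Loose plywood board 155 (x) x 100 (y) x 12 mm, 0.15 to 0.3 kg, lying handle up; origin at the centre of its underside, z up. Wooden batten handle 18 thick (x), 70 long (y), centred at x = +22, y = 0, top 57 above the underside. Its -x end (steel strip on top, farther from the handle) goes under the lip. Fits in only tilted, 10 to 15 degrees with -x end low; play in place 15 in x, 16 in y.
- cover_edge (a point): Middle of the lower edge of the cover's steel-edged end: the point (-77.5, 0, 0) mm of the cover; axes as the cover's.
- small_cover: Bystander, not to be moved: a like but smaller board, 105 (x) x 70 (y) x 12 mm, batten handle 18 x 50 centred at x = +12, top 57 above the underside. It belongs to another box and would fall into the chest. Origin at the centre of its underside.
There are look-alikes about, which are no part of the job. What is shaped like the cover but blue or yellow is not meant.

How it is judged:
By the outcome, as a careful person would: the job done as asked, in the order asked, and still so for the second after the job is handed in, with the robot touching nothing.
It also fails if it takes over 42 s, if anything falls off the work surface, if the arm or the gripper's body presses on something with over 40 N, if the wrist force passes 120 N, or if a joint passes its speed limit or range.

ROBOT

A 6-joint arm with a two-finger parallel gripper is mounted at the origin on the work surface. World frame = base frame: x ahead of the robot, y to its left, z up, the work surface at z = 0. Lengths are in mm, angles in degrees, forces in N, time in s.
With the tool pointing down it reaches from about 350 to 850 mm from the base axis. Payload 8.1 kg.
Tool frame: the origin (TCP) lies midway between the tips of the shut fingers; the grasp point (between the pads) lies 19 mm behind it; z points along the fingers, y is the direction in which the jaws open and shut (so a half turn about z gives the same grasp; the last joint's range is limited). The gripper opens to 85 mm and grips with 20 to 120 N. Pads are 22 mm wide; open, the fingers measure 114 mm over their backs; the gripper's body (76 mm by 85 mm) begins 54 mm behind the grasp point. The pads swing forward as they close: fully open they stand 13 mm farther back than shut.
Start: joints at [69.878, 7.471, 85.268, -0, 87.261, -4.893], TCP at [157.587, 578.94, 231.292] pointing down, gripper open.
Joint ranges: [-169.43, 169.43], [-51.17, 129.36], [1.28, 143.12], [-76.62, 256.62], [0, 156.53], [-152.29, 152.29]. Speed limits (degrees/s): [136.94, 136.94, 159.86, 180, 180, 180].

INTERFACE

Orientations are given as [roll, pitch, yaw] about the fixed x, y, z axes, in that order (R = Rz(yaw) Ry(pitch) Rx(roll)).
In Python, from bench import r gives the robot as it stands.
- The arm moves only by the shell command python3 -m jog 'ROWS' [FORCE]. ROWS is JSON, a list of rows, each a list of 5 numbers: the shift along the tool's x, y, z in m, then the turn about the tool's z in rad, then the opening, from 0 (shut) to 1 (fully open). A call has 1 to 20 rows; each row is the pose to reach, as a shift and turn from the pose measured when the call began, along the tool's axes at that moment; what a row does not reach only later rows make up. A row lasts 1/10 s, in which the tool goes at most 50 mm and 8.59 degrees, less where a joint would pass 70% of its speed; a pose out of reach is approached as far as the arm can. A call with a gripper value outside its range is refused whole. The fingers move at their own pace and stop on an object; FORCE is the grip in N (left out, the last holds). Time passes only in rows, so rows that repeat a pose let the fingers close. It gives the time, the measured TCP pose, the force and the opening at its end, in the units of the state.
- r.sense(): the state, without advancing time (a new reading comes with each control period).
- r.snapshot(name): name is "side" or "top" or "wrist"; returns a dict with "pixels" (480x640x3 uint8, red, green, blue), "K" (3x3 intrinsics, pixels), "k1" (the pictures are not rectified: a ray, as slopes to the right and down, at radius r is drawn at 1 + k1 r^2 times it, then the intrinsics apply), "R" (3x3) and "t" (3): a world point X has camera coordinates R X + t. Camera axes: x right, y down, z forward; pixel columns grow to the right and rows downward; lengths in mm; the calibration is good to about 2 mm. A picture is of the moment at which its call begins. There is no depth.
- r.hand_in(): hands the job in, once; it reports no verdict.
The state is a dict: "time": time; "joint_pos": joint angles; "qd": joint speeds; "joint_efforts": joint torques, N m; "tool_pos": TCP position; "tcp_rot": TCP orientation; "ft_force": force on the tool from outside, world axes, zero at the start; "wrist_torque": the same for the moment, N m; "finger_gap": finger opening in mm.
Only numpy, scipy, OpenCV 4.12 (cv2) and the standard library are available. Lean on these libraries where they do the work, as an engineer would, in place of code of your own. Each camera call takes 0.05 s, during which the arm holds its last target.

## Working session

There is one attempt and no reset: what is moved stays moved. The work goes in short steps, Python scripts to look and compute and a shell command to move; the robot and the scene stay as the last step left them, time stands still between calls to the robot, and variables do not carry over. Pictures are saved under pics/ and viewed, and the job is handed in when it is done.

```bash
ls; mkdir -p pics; python3 - <<'E'
from bench import r
import cv2
print(r.sense())
for n in("side","top","wrist"):
    s=r.snapshot(n); cv2.imwrite(f"pics/a_{n}.png",s["pixels"][:,:,::-1]); print(n,s["K"],s["k1"],s["R"],s["t"])
E
```

```text
pics
{'time': 0.0, 'joint_pos': array([ 6.98784565e+01,  7.51561928e+00,  8.53291718e+01,  1.82312952e-03,
        8.72629447e+01, -4.89364143e+00]), 'qd': array([ 0.05787478,  0.02056236,  0.0700492 ,  0.00275565,  0.02583886,
       -0.01744309]), 'joint_efforts': array([ 5.75755439e-04, -5.69416094e+01, -5.00538969e+01, -3.64798707e-04,
        1.51323300e-02, -3.22901087e-05]), 'tool_pos': array([157.37635442, 578.41595585, 230.24014978]), 'tcp_rot': array([-1.79892812e+02, -1.10047904e-02,  1.64771999e+02]), 'ft_force': array([-0.10965656,  0.06904448, -0.32807069]), 'wrist_torque': array([-0.00603337,  0.02547445, -0.00718998]), 'finger_gap': 85.17357420488703}
side [[432.98555029   0.         321.22539084]
 [  0.         432.98555029 239.46309501]
 [  0.           0.           1.        ]] 0.014125122674833618 [[-0.98443067 -0.17559651  0.00788175]
 [-0.11784644  0.62607363 -0.77080739]
 [ 0.13041653 -0.75973527 -0.63701951]] [527.74806868  60.50743607 842.25672867]
top [[458.86875944   0.         322.82884284]
 [  0.         458.86875944 236.24926719]
 [  0.           0.           1.        ]] 0.0037357699821442595 [[ 0.02663369 -0.99942522  0.02097307]
 [-0.99492786 -0.02853802 -0.09645798]
 [ 0.09700107 -0.01829766 -0.99511607]] [ 31.53128302 551.54678418 872.79879684]
wrist [[412.63660112   0.         321.56134592]
 [  0.         412.63660112 238.38886477]
 [  0.           0.           1.        ]] -0.062278073840404326 [[ 0.26248421  0.96493577 -0.00100115]
 [ 0.91503705 -0.24858105  0.31767066]
 [ 0.30628292 -0.08429962 -0.94820058]] [-597.94219327  -42.32375915  381.15609138]
```

View pics/a_top.png

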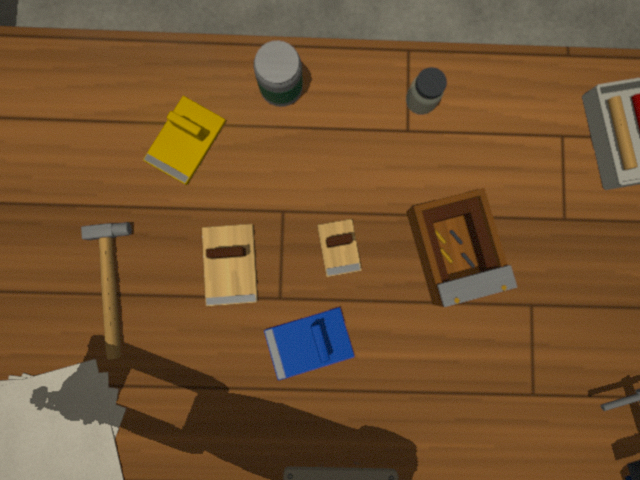

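View pics/a_side.png

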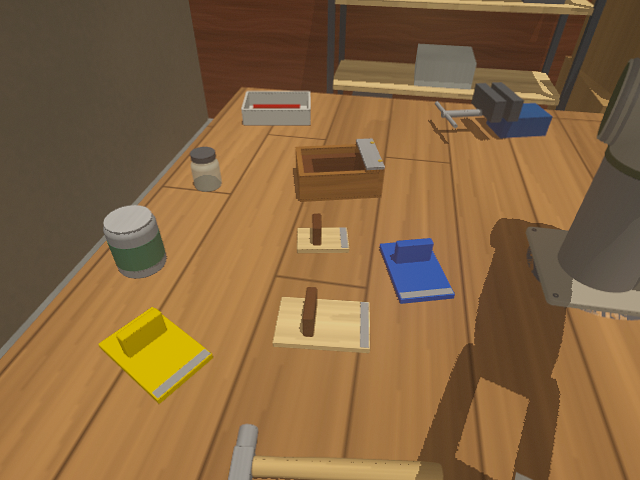

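View pics/a_wrist.png

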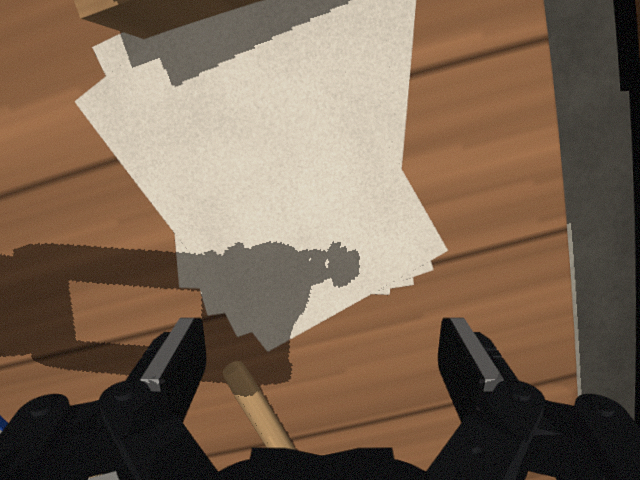

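```bash
cat > h.py <<'E'
from bench import r
import numpy as np, cv2
def snap(n,name=None):
    s=r.snapshot(n)
    if name: cv2.imwrite(f"pics/{name}.png",s["pixels"][:,:,::-1])
    return s
def ray(s,p):
    dist=np.array([s["k1"],0,0,0,0.])
    u=cv2.undistortPoints(np.array([[p]],float),np.array(s["K"]),dist)[0,0]
    R=np.array(s["R"]);t=np.array(s["t"])
    return -R.T@t, R.T@np.array([u[0],u[1],1])
def plane(s,p,z):
    c,d=ray(s,p); return c+d*(z-c[2])/d[2]
def proj(s,X):
    R=np.array(s["R"]);X=np.atleast_2d(np.array(X,float))
    return cv2.projectPoints(X,cv2.Rodrigues(R)[0],np.array(s["t"],float),np.array(s["K"]),np.array([s["k1"],0,0,0,0.]))[0][:,0]
E
python3 - <<'E'
from h import *
s=snap("top")
im=s["pixels"]
hsv=cv2.cvtColor(im,cv2.COLOR_RGB2HSV)
for n,p in dict(ply=(220,285),strip=(230,300),bench=(180,240),handle=(225,252),sply=(340,262),lip=(475,285),rim=(490,215)).items(): print(n,im[p[1],p[0]],hsv[p[1],p[0]])
cv2.imwrite("pics/b_cov.png",cv2.resize(im[210:320,190:300,::-1],None,fx=5,fy=5,interpolation=cv2.INTER_NEAREST))
cv2.imwrite("pics/b_chest.png",cv2.resize(im[180:315,400:525,::-1],None,fx=4.4,fy=4.4,interpolation=cv2.INTER_NEAREST))
E
```

```text
ply [188 150  90] [ 18 133 188]
strip [139 136 131] [ 19  15 139]
bench [110  75  34] [ 16 176 110]
handle [72 41 23] [ 11 174  72]
sply [181 145  86] [ 19 134 181]
lip [111 112 107] [ 36  11 112]
rim [111  70  23] [ 16 202 111]
```

View pics/b_cov.png

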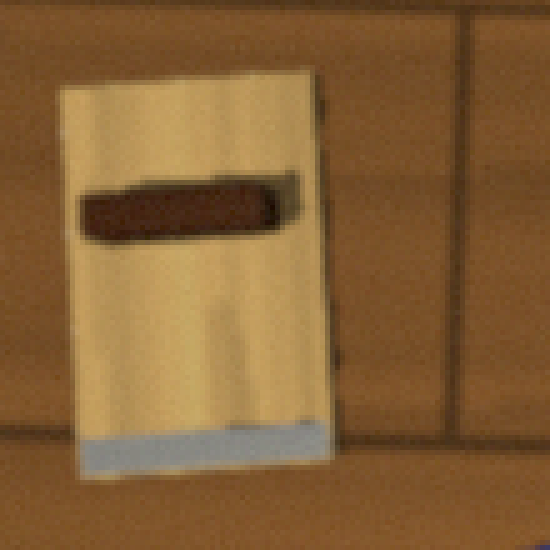

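View pics/b_chest.png

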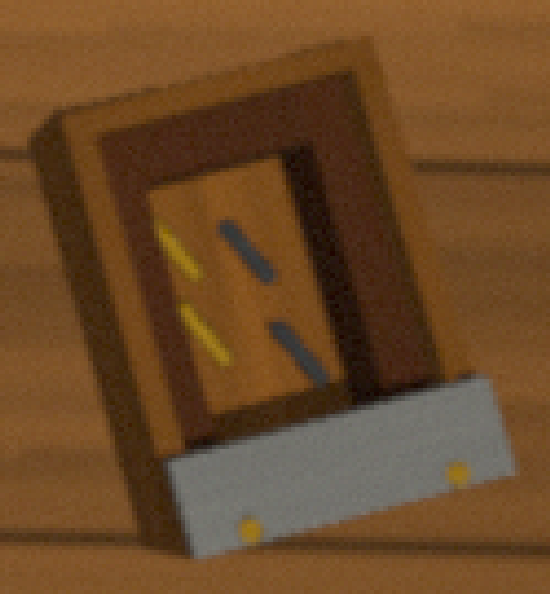

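```bash
python3 - <<'E'
from h import *
s=snap("top"); im=s["pixels"]; hsv=cv2.cvtColor(im,cv2.COLOR_RGB2HSV)
H,S,V=[hsv[...,i].astype(int) for i in range(3)]
def biggest(m,x0,y0,x1,y1):
    k=np.zeros_like(m,np.uint8); k[y0:y1,x0:x1]=m[y0:y1,x0:x1]*255
    k=cv2.morphologyEx(k,cv2.MORPH_CLOSE,np.ones((3,3)))
    c=max(cv2.findContours(k,0,1)[0],key=cv2.contourArea); return c
board=((V>135)&(S<150))|((S<60)&(V>90))
for n,b in dict(cover=(190,210,270,315),small=(305,210,375,285)).items():
    c=biggest(board,*b)
    P=np.array([plane(s,p,12)[:2] for p in c[:,0]])
    print(n,"area",cv2.contourArea(c),cv2.minAreaRect(P.astype(np.float32)))
    st=biggest((S<60)&(V>90),*b); P=np.array([plane(s,p,12)[:2] for p in st[:,0]]); print(" strip",cv2.minAreaRect(P.astype(np.float32)))
    hd=biggest((V<100)&(H<14),b[0]+12,b[1]+6,b[2]-12,b[3]-30) ; P=np.array([plane(s,p,57)[:2] for p in hd[:,0]]); print(" handle",cv2.minAreaRect(P.astype(np.float32)))
lip=biggest((S<60)&(V>70),420,255,530,315)
P=np.array([plane(s,p,84)[:2] for p in lip[:,0]]); print("lip",cv2.minAreaRect(P.astype(np.float32)))
E
```

```text
cover area 3905.0 ((490.9618835449219, 230.8877716064453), (156.86245727539062, 100.65287780761719), 5.813514232635498)
 strip ((423.2704162597656, 223.65953063964844), (13.563480377197266, 95.50225067138672), 5.842530250549316)
 handle ((512.9898681640625, 229.27548217773438), (16.47162628173828, 69.46458435058594), 5.850463390350342)
small area 1430.0 ((530.8867797851562, 13.890872955322266), (106.0907974243164, 71.09651947021484), 11.50314998626709)
 strip ((488.07257080078125, 5.170452117919922), (12.920186042785645, 64.51036834716797), 10.509486198425293)
 handle ((541.728515625, 16.450145721435547), (17.163097381591797, 47.74912643432617), 11.136198997497559)
lip ((462.78033447265625, -235.52000427246094), (42.595794677734375, 140.87539672851562), 16.581438064575195)
```

```bash
cat >> h.py <<'E'
def box(o,yaw,pts):
    a=np.radians(yaw);Rz=np.array([[np.cos(a),-np.sin(a),0],[np.sin(a),np.cos(a),0],[0,0,1]])
    return np.array(pts,float)@Rz.T+np.array([o[0],o[1],o[2] if len(o)>2 else 0])
COV=[(x,y,12) for x,y in((-77.5,-50),(77.5,-50),(77.5,50),(-77.5,50))]
HAN=[(x,y,57) for x,y in((13,-35),(31,-35),(31,35),(13,35))]
RIM=[(x,y,70) for x,y in((-55,-70),(97,-70),(97,70),(-55,70))]
RIN=[(x,y,70) for x,y in((-55,-58),(85,-58),(85,58),(-55,58))]
LIP=[(x,y,84) for x,y in((-97,-70),(-55,-70),(-55,70),(-97,70))]
def over(s,sets,name,crop,f):
    x0,y0,x1,y1=crop
    im=cv2.resize(s["pixels"][y0:y1,x0:x1,::-1],None,fx=f,fy=f,interpolation=cv2.INTER_CUBIC)
    for X in sets:
        q=((proj(s,X)-[x0,y0]+.5)*f).astype(int); cv2.polylines(im,[q],True,(255,0,255),1)
    cv2.imwrite(f"pics/{name}.png",im)
E
python3 - <<'E'
from h import *
c=(491,231);yc=5.83;k=(535.6,-213.8);yk=16.58
S=[box(c,yc,COV),box(c,yc,HAN),box(k,yk,RIM),box(k,yk,RIN),box(k,yk,LIP)]
for n in("top","side"):
    s=snap(n)
    P=np.vstack([proj(s,x) for x in S])
    if n=="side":
        over(s,S[:2],"c_side_cov",(260,270,390,360),5); over(s,S[2:],"c_side_chest",(280,120,400,210),5)
    else: over(s,S,"c_top",(190,170,530,320),2.3)
E
python3 -c "
import cv2,numpy as np
a=cv2.imread('pics/c_side_cov.png');b=cv2.imread('pics/c_side_chest.png')
w=max(a.shape[1],b.shape[1])
c=np.vstack([np.pad(i,((0,0),(0,w-i.shape[1]),(0,0))) for i in(a,b)])
cv2.imwrite('pics/c_side.png',cv2.resize(c,None,fx=.66,fy=.66))"
```

```text
(no output)
```

View pics/c_top.png

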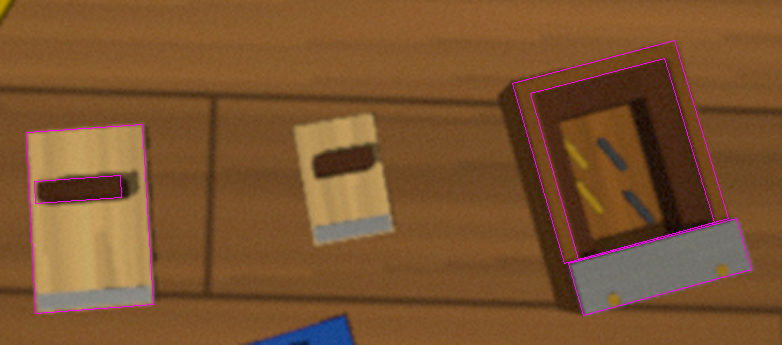

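View pics/c_side.png

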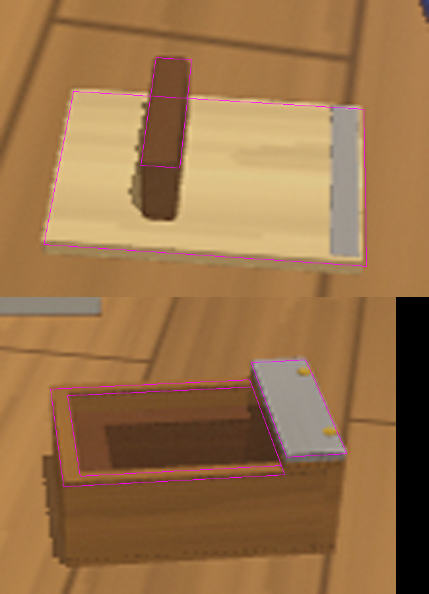

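```bash
python3 -m jog '[[-0.02,-0.011,0,0,1],[-0.05,-0.027,0,-0.03,1],[-0.09,-0.05,0.01,-0.08,1],[-0.13,-0.07,0.02,-0.13,1],[-0.17,-0.095,0.03,-0.18,1],[-0.21,-0.117,0.04,-0.23,1],[-0.25,-0.14,0.05,-0.28,1],[-0.29,-0.16,0.06,-0.33,1],[-0.33,-0.182,0.07,-0.367,1],[-0.37,-0.204,0.08,-0.367,1],[-0.4,-0.222,0.09,-0.367,1],[-0.42,-0.233,0.1,-0.367,1],[-0.434,-0.24,0.11,-0.367,1],[-0.434,-0.24,0.11,-0.367,1],[-0.434,-0.24,0.11,-0.367,1],[-0.434,-0.24,0.11,-0.367,1]]'
cat > st.py <<'E'
from h import *
import sys
def goto(xy,z,yaw):
    q=r.sense(); a=np.radians(q["tcp_rot"]); 
    from scipy.spatial.transform import Rotation as Ro
    M=Ro.from_euler("xyz",q["tcp_rot"],degrees=True).as_matrix()
    d=M.T@(np.array([*xy,z])-q["tool_pos"]); dy=(yaw-q["tcp_rot"][2]+180)%360-180
    print("pos",q["tool_pos"].round(1),"rot",q["tcp_rot"].round(2),"gap",round(q["finger_gap"],1),"F",q["ft_force"].round(1),"t",round(q["time"],2))
    print("rows: shift m",(d/1000).round(4),"turn",round(-np.radians(dy),3))
E
python3 -c "
from st import *
goto((512.9,233.2),17,185.83)
snap('wrist','d_wrist')"
```

```text
time: 1.95
tool_pos: [512.8, 234.3, 121.6]
tcp_rot: [180.0, 0.0, -174.1]
ft_force: [-0.0, 0.4, 0.5]
finger_gap: 85.1
pos [512.8 234.3 121.6] rot [ 1.8000e+02  1.0000e-02 -1.7414e+02] gap 85.1 F [-0.   0.4  0.5] t 1.95
rows: shift m [ 0.     -0.0011  0.1046] turn 0.001
```

View pics/d_wrist.png

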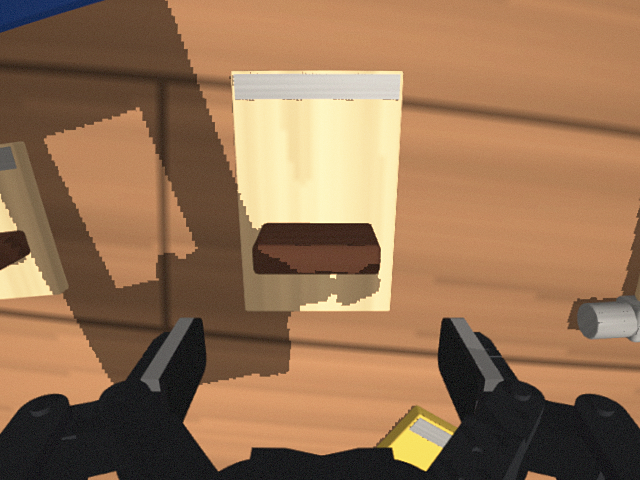

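```bash
python3 -c "
from st import *
s=snap('wrist')
c=(491,231);S=[box(c,5.83,COV),box(c,5.83,HAN)]
over(s,S,'e_w',(220,50,420,330),2.1)
for z,p in((12,(233,71)),(12,(403,71)),(57,(262,223)),(57,(376,223)),(57,(253,246)),(57,(381,246))): print(p,plane(s,p,z).round(1))
"
```

```text
(233, 71) [420.4 172.   12. ]
(403, 71) [410.4 269.6  12. ]
(262, 223) [496.3 199.5  57. ]
(376, 223) [490.1 259.4  57. ]
(253, 246) [509.6 195.5  57. ]
(381, 246) [502.6 263.9  57. ]
```

View pics/e_w.png

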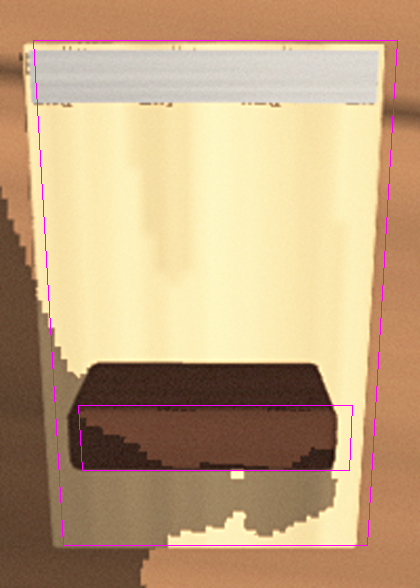

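```bash
python3 -m jog '[[0,-0.003,0.02,0,1],[0,-0.003,0.045,0,1],[0,-0.003,0.07,0,1],[0,-0.003,0.09,0,1],[0,-0.003,0.1,0,1],[0,-0.003,0.105,0,1],[0,-0.003,0.105,0,1],[0,-0.003,0.105,0,1]]' 20
python3 -c "
from st import *
goto((512.9,231),17,185.83)
snap('side','f_side')"
```

```text
time: 2.85
tool_pos: [514.2, 231.8, 18.1]
tcp_rot: [180.0, 0.1, -174.1]
ft_force: [0.9, -0.0, 0.9]
finger_gap: 85.6
pos [514.2 231.8  18.1] rot [ 1.7997e+02  1.4000e-01 -1.7410e+02] gap 85.6 F [ 0.9 -0.   0.9] t 2.85
rows: shift m [ 0.0014 -0.0006  0.0011] turn 0.001
```

View pics/f_side.png

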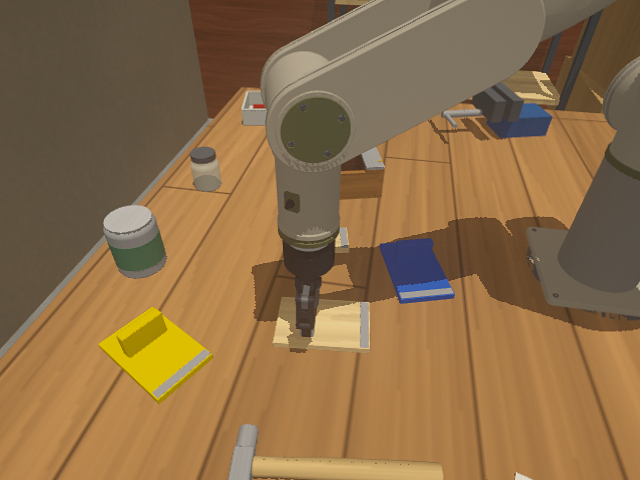

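```bash
python3 -m jog '[[0.001,0,0.001,0,0.8],[0.001,0,0.001,0,0.6],[0.001,0,0.001,0,0.5],[0.001,0,0.001,0,0.5],[0.001,0,0.001,0,0.5],[0.001,0,0.001,0,0.5],[0.001,0,0.001,0,0.5]]' 20
python3 -m jog '[[0,0,-0.003,0,0.5],[0,0,-0.01,0,0.5],[0,0,-0.02,0,0.5],[0,0,-0.03,0,0.5],[0,0,-0.04,0,0.5],[0,0,-0.04,0,0.5],[0,0,-0.04,0,0.5]]'
python3 -c "
from st import *
goto((512.9,231),17,185.83)
snap('side','g_side');snap('wrist','g_wrist')"
```

```text
time: 3.6
tool_pos: [514.3, 232.0, 18.4]
tcp_rot: [179.9, 0.3, -174.1]
ft_force: [-0.8, -0.5, 7.0]
finger_gap: 70.0
time: 4.3
tool_pos: [514.5, 232.1, 59.0]
tcp_rot: [179.9, 0.3, -174.1]
ft_force: [-0.5, -1.4, -2.9]
finger_gap: 69.7
pos [514.5 232.1  59. ] rot [ 179.93    0.33 -174.11] gap 69.7 F [-0.5 -1.4 -2.9] t 4.3
rows: shift m [ 0.0019 -0.0009  0.042 ] turn 0.001
```

View pics/g_side.png

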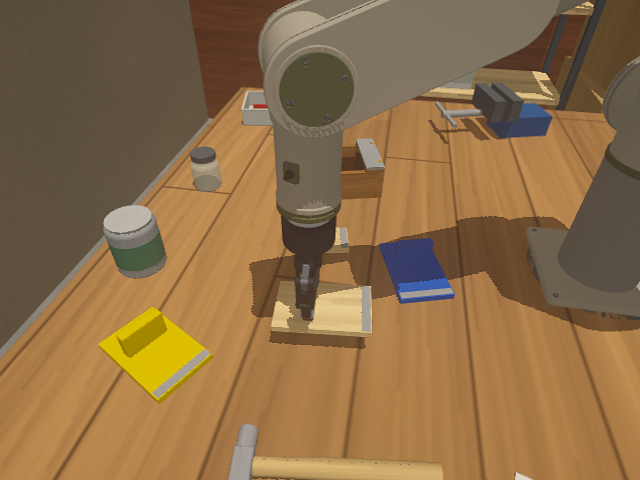

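View pics/g_wrist.png

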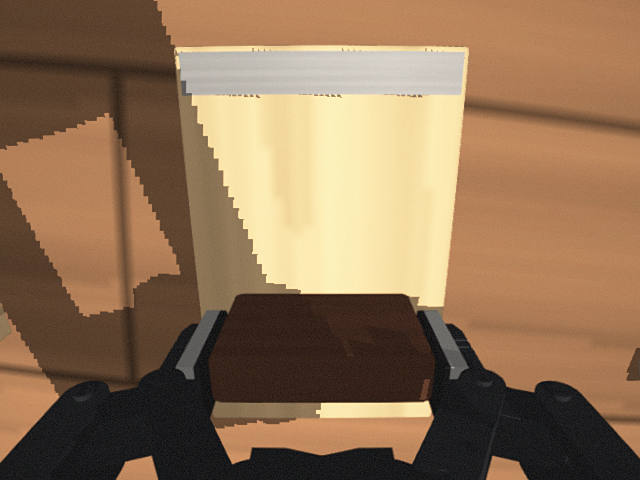

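```bash
cat >> st.py <<'E'
from scipy.optimize import least_squares
def edge(s,pl,pr,W=100):
    "3D of two pixels W apart, both at the same height"
    (c,d1),(_,d2)=ray(s,pl),ray(s,pr)
    d1=d1/d1[2];d2=d2/d2[2]   # same z
    k=W/np.linalg.norm(d1-d2); return c-k*d1,c-k*d2
E
python3 -c "
from st import *
s=snap('wrist')
g=cv2.cvtColor(s['pixels'],cv2.COLOR_RGB2GRAY)
a,b=edge(s,(176,48),(468,47)); print(a,b)
"
```

```text
[420.08818145 170.45478302  49.69724063] [409.4571393  269.88808198  49.69724063]
```

```bash
python3 -m jog '[[0,0,-0.01,0,0.5],[0,0,-0.025,0,0.5],[0,0,-0.045,0,0.5],[0,0,-0.065,0,0.5],[0,0,-0.08,0,0.5],[0,0,-0.085,0,0.5],[0,0,-0.085,0,0.5]]'
cat >> st.py <<'E'
def ch(x,y,z=0,k=(535.6,-213.8),yk=16.58): return box(k,yk,[(x,y,z)])[0]
E
python3 -c "
from st import *
p=ch(-135,0);print(p);goto(p[:2],140,196.58)"
```

```text
time: 5.15
tool_pos: [514.0, 231.9, 144.2]
tcp_rot: [179.9, 0.3, -174.1]
ft_force: [1.4, -0.1, -3.3]
finger_gap: 69.5
[ 406.21299758 -252.32276736    0.        ]
pos [514.  231.9 144.2] rot [ 179.93    0.33 -174.11] gap 69.5 F [ 1.4 -0.1 -3.3] t 5.15
rows: shift m [ 0.1569 -0.4706  0.0027] turn -0.187
```

```bash
python3 -m jog '[[0.002,-0.005,0,0,0.5],[0.006,-0.018,0,-0.01,0.5],[0.013,-0.039,0,-0.02,0.5],[0.023,-0.068,0,-0.03,0.5],[0.033,-0.1,0,-0.04,0.5],[0.044,-0.133,0,-0.05,0.5],[0.055,-0.166,0,-0.06,0.5],[0.066,-0.199,0,-0.075,0.5],[0.077,-0.232,0,-0.09,0.5],[0.088,-0.265,0,-0.1,0.5],[0.099,-0.298,0,-0.115,0.5],[0.11,-0.331,0,-0.13,0.5],[0.121,-0.364,0,-0.145,0.5],[0.132,-0.395,0,-0.16,0.5],[0.141,-0.422,0,-0.17,0.5],[0.148,-0.444,0,-0.18,0.5],[0.153,-0.459,0,-0.187,0.5],[0.156,-0.468,0,-0.187,0.5],[0.157,-0.471,0,-0.187,0.5],[0.157,-0.471,0,-0.187,0.5]]'
python3 -m jog '[[0,0,0,0,0.5],[0,0,0,0,0.5]]'
python3 -c "
from st import *
p=ch(-135,0);goto(p[:2],140,196.58)
snap('side','i_side');snap('top','i_top');snap('wrist','i_wrist')"
```

```text
time: 7.15
tool_pos: [405.8, -252.4, 142.1]
tcp_rot: [179.9, 0.3, -163.4]
ft_force: [-0.3, 0.0, -2.6]
finger_gap: 69.5
time: 7.35
tool_pos: [406.0, -251.6, 141.9]
tcp_rot: [179.9, 0.3, -163.4]
ft_force: [-0.2, 0.3, -2.6]
finger_gap: 70.0
pos [ 406.  -251.6  141.9] rot [ 179.91    0.31 -163.38] gap 70.0 F [-0.2  0.3 -2.6] t 7.35
rows: shift m [-0.     -0.0007  0.0019] turn 0.001
```

View pics/i_side.png

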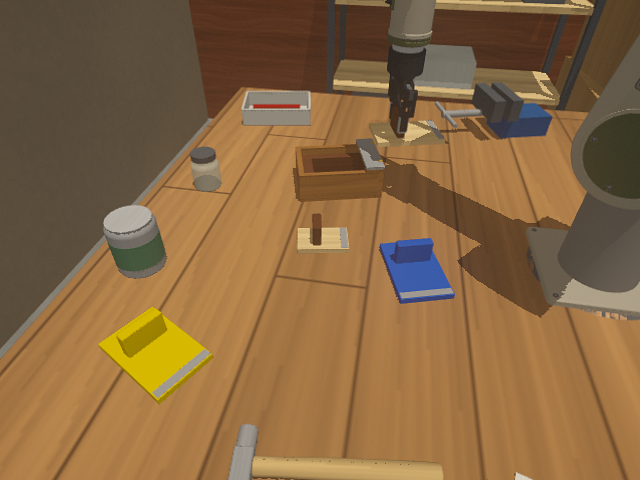

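View pics/i_wrist.png

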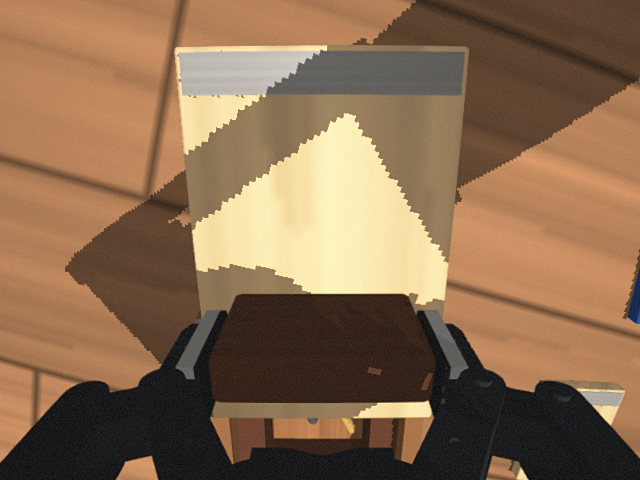

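View pics/i_top.png

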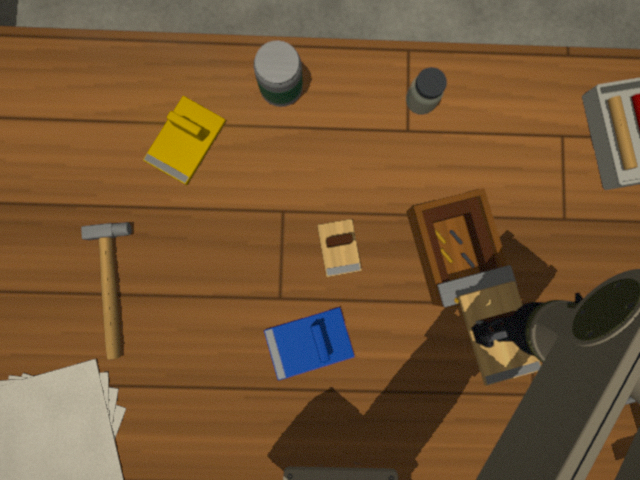

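```bash
python3 -m jog '[[0.004,-0.0005,0.008,0,0.5],[0.008,-0.0005,0.018,0,0.5],[0.008,-0.0005,0.028,0,0.5],[0.008,-0.0005,0.034,0,0.5],[0.008,-0.0005,0.038,0,0.5],[0.008,-0.0005,0.041,0,0.5],[0.008,-0.0005,0.044,0,0.5],[0.008,-0.0005,0.046,0,0.5],[0.008,-0.0005,0.046,0,0.5],[0.008,-0.0005,0.046,0,0.5]]'
python3 -c "
from st import *
p=ch(-143,0);goto(p[:2],96,196.58)
snap('side','j_side');snap('wrist','j_wrist')
im=cv2.imread('pics/j_side.png')[80:200,300:480];cv2.imwrite('pics/j_sz.png',cv2.resize(im,None,fx=4,fy=4))"
```

```text
time: 8.5
tool_pos: [398.2, -255.7, 97.4]
tcp_rot: [-180.0, 0.2, -163.4]
ft_force: [-9.7, -0.9, 9.9]
finger_gap: 69.6
pos [ 398.2 -255.7   97.4] rot [-179.99    0.23 -163.39] gap 69.6 F [-9.7 -0.9  9.9] t 8.5
rows: shift m [-0.0006  0.0009  0.0014] turn 0.001
```

View pics/j_sz.png

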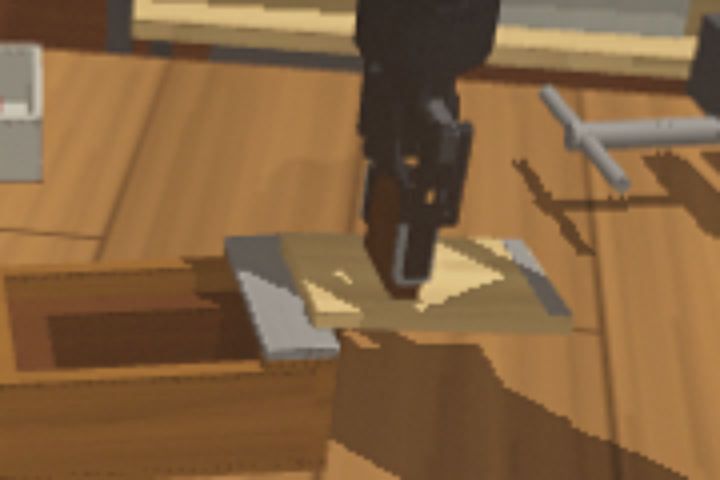

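View pics/j_wrist.png

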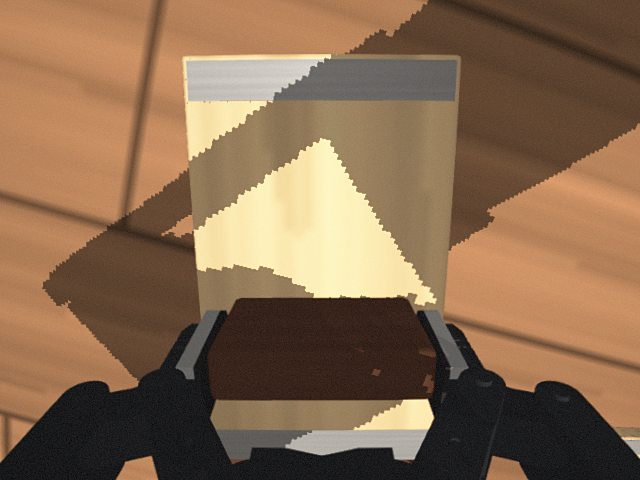

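```bash
cat >> st.py <<'E'
def tilt(pl,pr):
    s=snap('wrist'); q=r.sense(); a,b=edge(s,pl,pr); m=(a+b)/2; rel=m[2]-q["tool_pos"][2]
    f=least_squares(lambda t:-101*np.sin(t)-34*np.cos(t)+34+(-6.4)-rel,[0.1]).x[0]
    a_=np.radians(16.58); d=m-np.array([535.6,-213.8,0]); print("edge-top",m.round(1),"chest",(d[0]*np.cos(a_)+d[1]*np.sin(a_)).round(1),(-d[0]*np.sin(a_)+d[1]*np.cos(a_)).round(1),"rel",rel.round(1),"tilt",np.degrees(f).round(1))
E
python3 -c "
from st import *
tilt((183,57),(461,56))"
python3 -m jog '[[0,0,0.002,0,0.5],[0,0,0.004,0,0.5],[0,0,0.006,0,0.5],[0,0,0.007,0,0.5],[0,0,0.007,0,0.5],[0,0,0.007,0,0.5]]'
python3 -c "
from st import *
snap('wrist','k_wrist')"
```

```text
edge-top [ 305.2 -285.    82.2] chest -241.2 -2.4 rel -15.2 tilt 5.1
time: 9.25
tool_pos: [396.6, -256.5, 91.4]
tcp_rot: [-180.0, 0.0, -163.4]
ft_force: [-17.0, 0.9, 13.4]
finger_gap: 69.8
```

View pics/k_wrist.png

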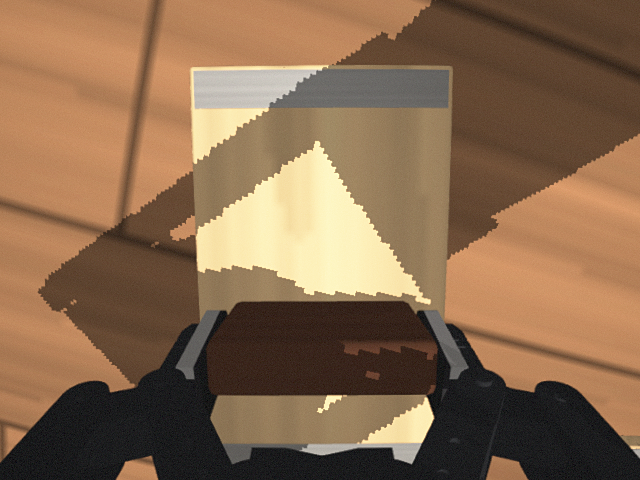

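```bash
python3 -c "
from st import *
tilt((191,68),(452,67))"
python3 -m jog '[[0,0,0.001,0,0.5],[0,0,0.002,0,0.5],[0,0,0.003,0,0.5],[0,0,0.003,0,0.5],[0,0,0.003,0,0.5]]'
python3 -c "
from st import *
snap('wrist','l_wrist')"
```

```text
edge-top [ 306.4 -285.    67.2] chest -240.0 -2.9 rel -24.2 tilt 10.5
time: 9.85
tool_pos: [395.7, -256.9, 89.2]
tcp_rot: [180.0, -0.1, -163.4]
ft_force: [-11.5, 1.8, 10.3]
finger_gap: 69.7
```

View pics/l_wrist.png

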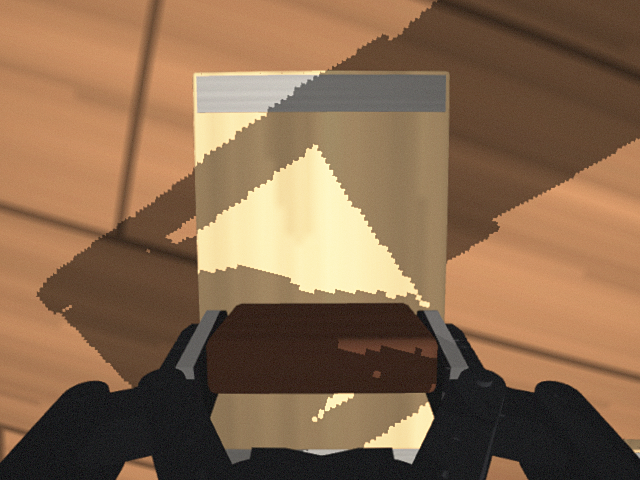

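```bash
python3 -c "
from st import *
tilt((194,73),(449,72))"
python3 -m jog '[[0,0,-0.003,0,0.5],[0,0,-0.01,0,0.5],[0,0,-0.02,0,0.5],[0,0,-0.032,0,0.5],[0,0,-0.045,0,0.5],[0,0,-0.054,0,0.5],[0,0,-0.058,0,0.5],[0,0,-0.058,0,0.5]]'
python3 -c "
from st import *
snap('wrist','m_wrist');snap('side','m_side')
p=ch(60,0);goto(p[:2],147,196.58)"
```

```text
edge-top [ 307.  -285.    61.7] chest -239.4 -3.0 rel -27.5 tilt 12.5
time: 10.75
tool_pos: [396.2, -257.2, 148.2]
tcp_rot: [-179.9, -0.1, -163.4]
ft_force: [0.4, 0.2, -2.8]
finger_gap: 70.0
pos [ 395.6 -256.7  146.9] rot [ 1.7997e+02 -1.3000e-01 -1.6339e+02] gap 69.5 F [-0.6 -0.9 -2.3] t 10.85
rows: shift m [-0.2064  0.0011 -0.0006] turn 0.001
```

View pics/m_wrist.png

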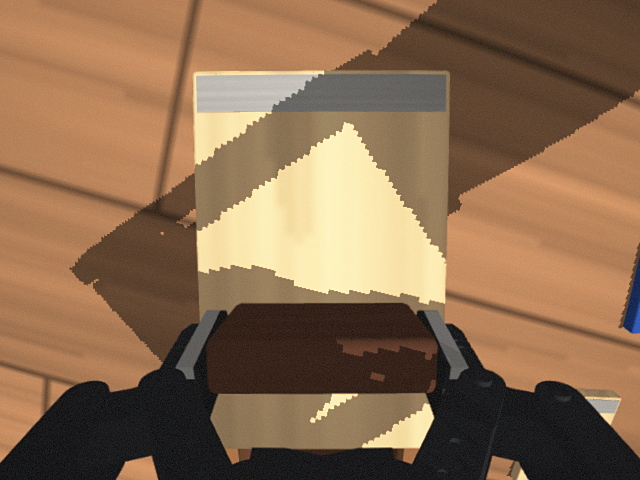

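View pics/m_side.png

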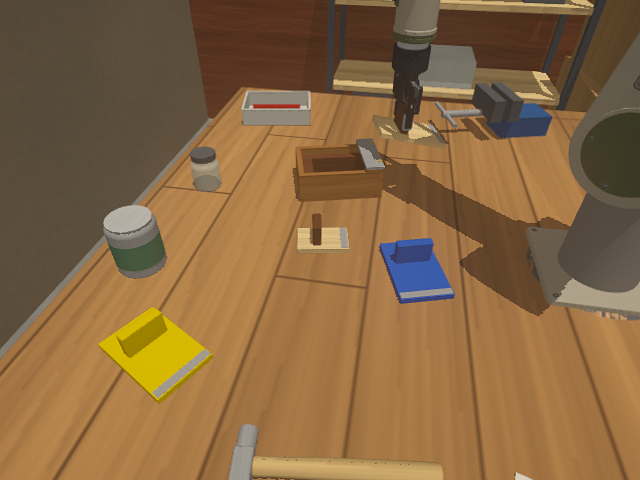

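```bash
python3 -m jog '[[-0.003,0.001,0,0,0.5],[-0.01,0.001,0,0,0.5],[-0.022,0.001,0,0,0.5],[-0.038,0.001,0,0,0.5],[-0.056,0.001,0,0,0.5],[-0.074,0.001,0,0,0.5],[-0.092,0.001,0,0,0.5],[-0.11,0.001,0,0,0.5],[-0.128,0.001,0,0,0.5],[-0.146,0.001,0,0,0.5],[-0.163,0.001,0,0,0.5],[-0.178,0.001,0,0,0.5],[-0.189,0.001,0,0,0.5],[-0.196,0.001,0,0,0.5],[-0.199,0.001,0,0,0.5],[-0.199,0.001,0,0,0.5]]'
python3 -c "
from st import *
snap('wrist','n_wrist');snap('side','n_side');snap('top','n_top')
p=ch(52,0);goto(p[:2],97,196.58)"
```

```text
time: 12.45
tool_pos: [586.1, -198.7, 146.2]
tcp_rot: [180.0, -0.1, -163.4]
ft_force: [-0.9, -0.2, -3.3]
finger_gap: 69.9
pos [ 585.6 -199.1  146.4] rot [ 1.7997e+02 -1.4000e-01 -1.6342e+02] gap 69.4 F [-0.  -0.8 -2.6] t 12.6
rows: shift m [-0.      0.0002  0.0494] turn 0.0
```

View pics/n_wrist.png

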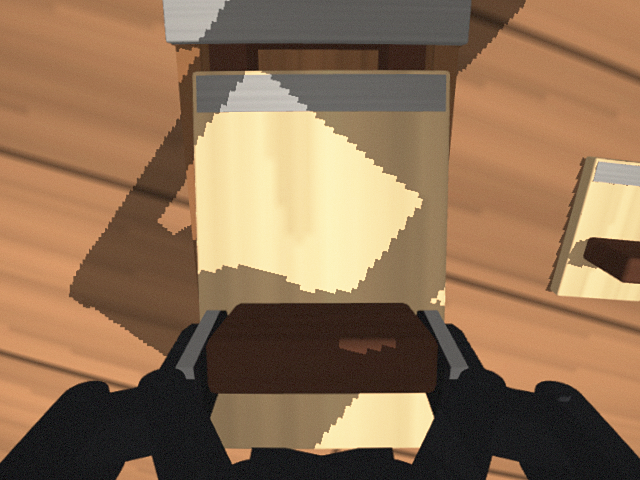

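View pics/n_side.png

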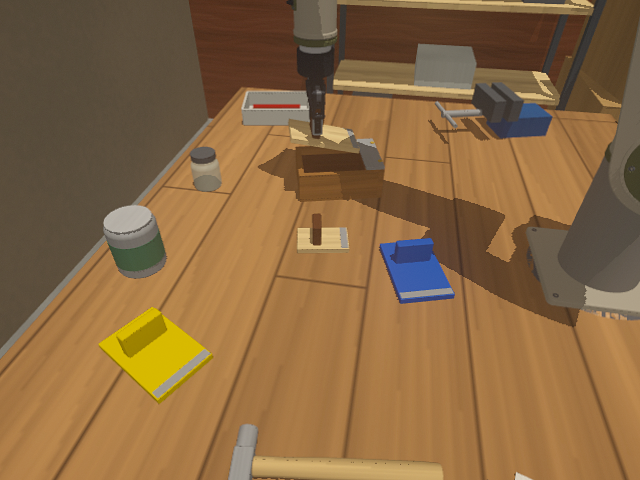

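View pics/n_top.png

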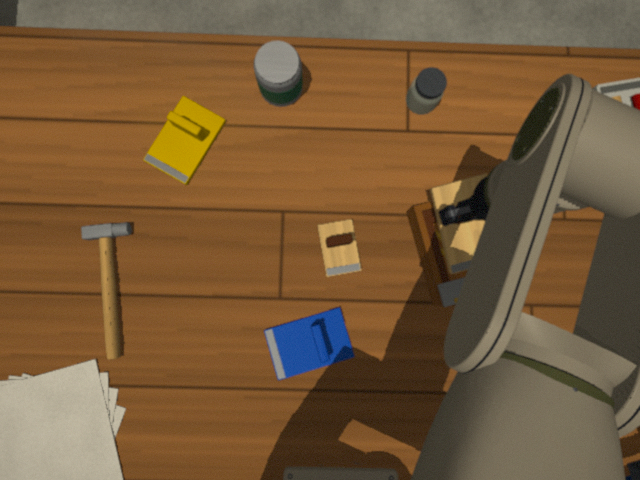

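```bash
python3 -c "
from st import *
tilt((194,72),(449,72))
s=snap('wrist')
a,b=plane(s,(165,41),84),plane(s,(469,41),84); print(a,b,np.linalg.norm(a-b),(a+b)/2, ch(-55,0), np.degrees(np.arctan2(*(b-a)[:2])))
cv2.imwrite('pics/o.png',cv2.resize(s['pixels'][0:130,150:490,::-1],None,fx=2.3,fy=2.3,interpolation=cv2.INTER_NEAREST))
"
```

```text
edge-top [ 496.7 -227.2  119. ] chest -41.1 -1.8 rel -27.6 tilt 12.6
[ 501.87662308 -301.54404995   84.        ] [ 461.59537736 -166.12820726   84.        ] 141.27996747280184 [ 481.73600022 -233.83612861   84.        ] [ 482.88677679 -229.49446078    0.        ] -16.565810730097976
```

View pics/o.png

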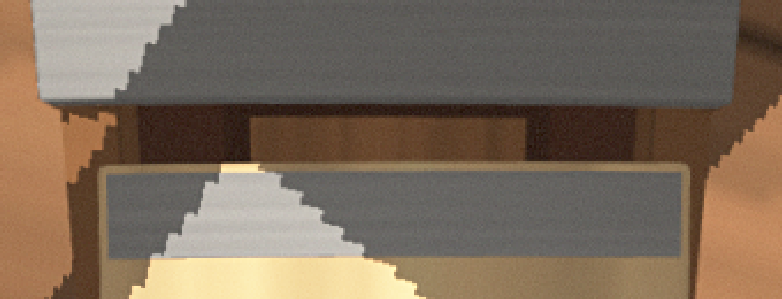

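```bash
python3 -m jog '[[0,-0.001,0.003,0,0.5],[0,-0.0015,0.01,0,0.5],[0,-0.0015,0.02,0,0.5],[0,-0.0015,0.03,0,0.5],[0,-0.0015,0.039,0,0.5],[0,-0.0015,0.045,0,0.5],[0,-0.0015,0.048,0,0.5],[0,-0.0015,0.049,0,0.5],[0,-0.0015,0.049,0,0.5]]'
python3 -c "
from st import *
snap('wrist','p_wrist');snap('side','p_side')
p=ch(52,0);goto(p[:2],97,196.58)
im=cv2.imread('pics/p_side.png')[90:210,270:410];cv2.imwrite('pics/p_sz.png',cv2.resize(im,None,fx=5,fy=5))"
```

```text
time: 13.6
tool_pos: [586.1, -200.6, 97.7]
tcp_rot: [180.0, -0.1, -163.4]
ft_force: [0.1, 0.5, -2.9]
finger_gap: 69.7
pos [ 586.4 -200.7   98.1] rot [-1.7999e+02 -9.0000e-02 -1.6342e+02] gap 69.6 F [-0.6  0.1 -2.6] t 13.7
rows: shift m [0.0004 0.002  0.0011] turn -0.0
```

View pics/p_wrist.png

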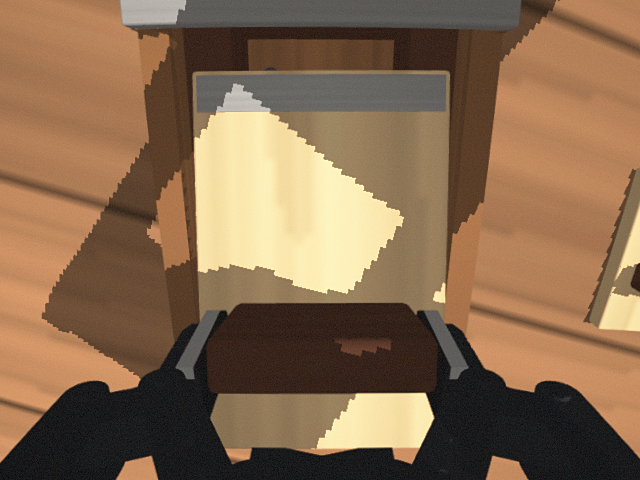

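View pics/p_sz.png

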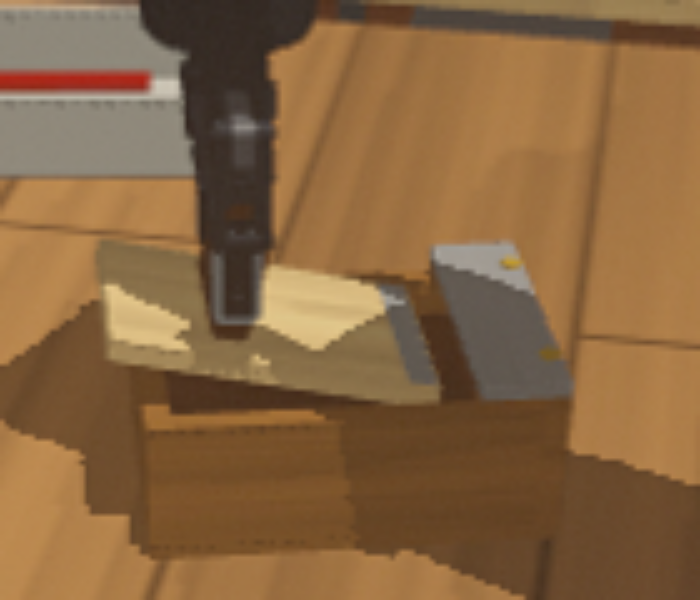

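```bash
python3 -m jog '[[0.002,0,0.0005,0,0.5],[0.006,0,0.001,0,0.5],[0.011,0,0.001,0,0.5],[0.016,0,0.001,0,0.5],[0.021,0,0.001,0,0.5],[0.026,0,0.001,0,0.5],[0.031,0,0.001,0,0.5],[0.036,0,0.001,0,0.5],[0.039,0,0.001,0,0.5],[0.041,0,0.001,0,0.5],[0.041,0,0.001,0,0.5]]'
python3 -c "
from st import *
snap('wrist','q_wrist');snap('side','q_side')
p=ch(11,0);goto(p[:2],97,196.58)
im=cv2.imread('pics/q_side.png')[90:210,270:410];cv2.imwrite('pics/q_sz.png',cv2.resize(im,None,fx=5,fy=5))"
```

```text
time: 14.8
tool_pos: [546.9, -212.4, 97.1]
tcp_rot: [-180.0, -0.1, -163.4]
ft_force: [0.7, 0.3, -5.4]
finger_gap: 69.6
pos [ 546.9 -212.4   97. ] rot [-1.8000e+02 -1.1000e-01 -1.6342e+02] gap 69.7 F [ 0.6  0.3 -5.2] t 14.9
rows: shift m [0.0003 0.0019 0.    ] turn 0.0
```

View pics/q_wrist.png

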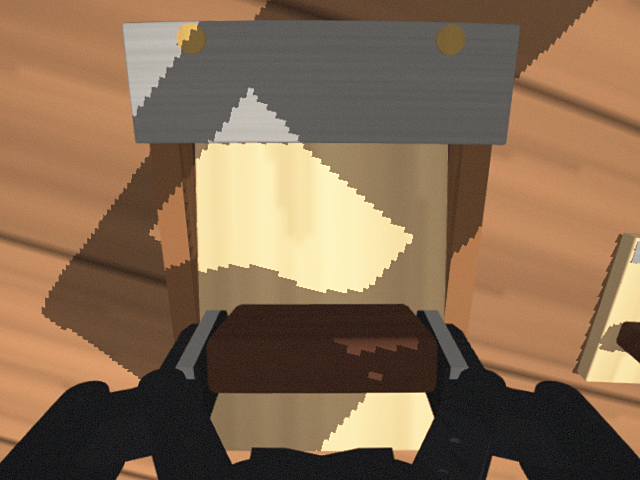

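View pics/q_sz.png

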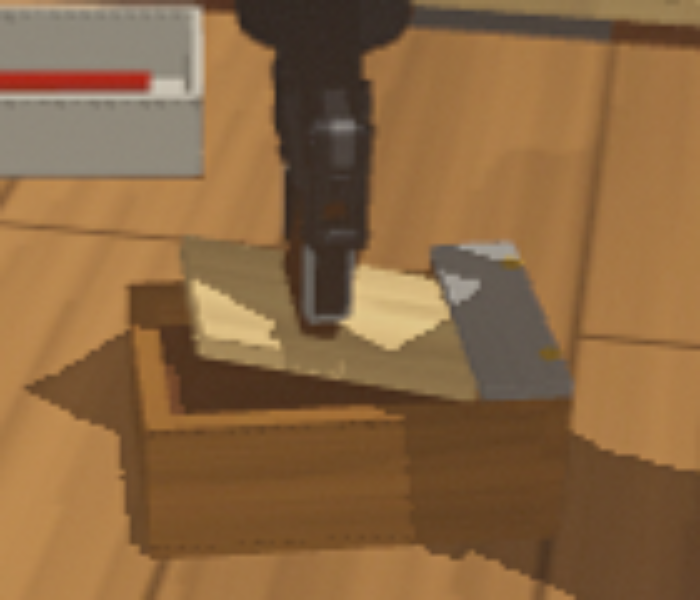

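```bash
python3 -m jog '[[0,0,0.002,0,0.5],[0,0,0.004,0,0.5],[0,0,0.005,0,0.5],[-0.0014,0,0.007,0,0.5],[-0.0028,0,0.0088,0,0.5],[-0.004,0,0.0108,0,0.5],[-0.0054,0,0.0128,0,0.5],[-0.0067,0,0.0148,0,0.5],[-0.0079,0,0.0169,0,0.5],[-0.009,0,0.019,0,0.5],[-0.0102,0,0.0211,0,0.5],[-0.0112,0,0.0232,0,0.5],[-0.0123,0,0.0254,0,0.5],[-0.0123,0,0.0254,0,0.5],[-0.0123,0,0.0254,0,0.5]]'
python3 -c "
from st import *
snap('wrist','s_wrist');snap('side','s_side')
p=ch(22,0);goto(p[:2],70.4,196.58)
im=cv2.imread('pics/s_side.png')[90:210,270:410];cv2.imwrite('pics/s_sz.png',cv2.resize(im,None,fx=5,fy=5))"
```

```text
time: 16.4
tool_pos: [558.9, -208.9, 71.6]
tcp_rot: [-180.0, -0.1, -163.4]
ft_force: [1.9, -0.7, -0.7]
finger_gap: 69.8
pos [ 558.7 -208.8   71.5] rot [ 1.7999e+02 -1.0000e-01 -1.6342e+02] gap 70.1 F [ 1.3 -0.1 -1. ] t 16.5
rows: shift m [0.0016 0.0018 0.0011] turn 0.0
```

View pics/s_wrist.png

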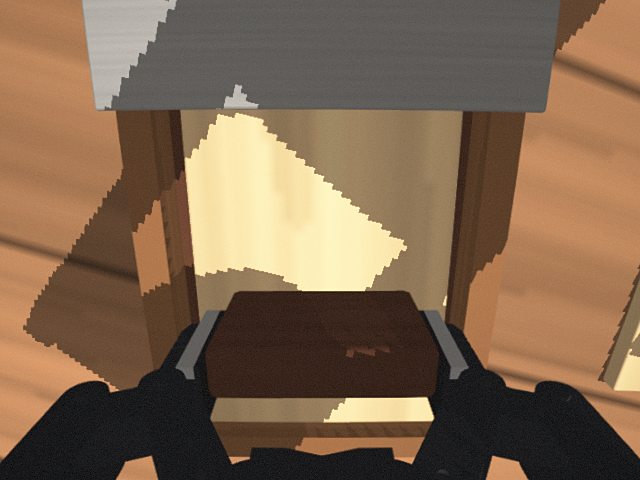

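View pics/s_sz.png

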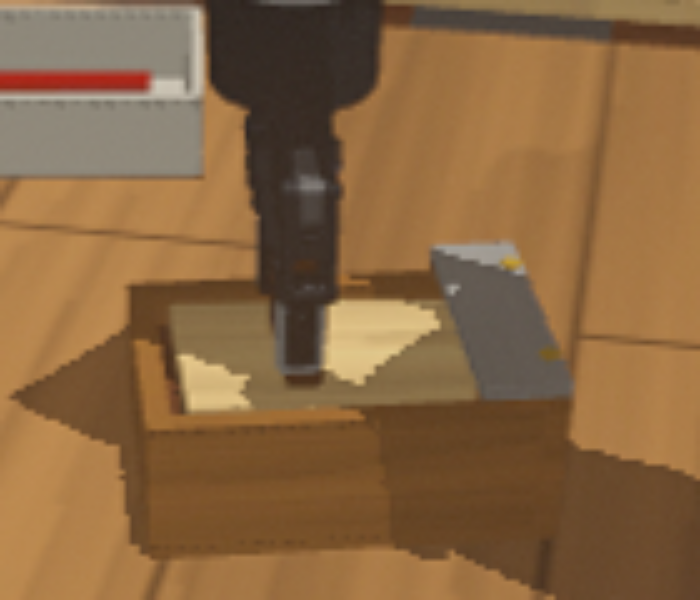

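```bash
python3 -m jog '[[0,0,0.001,0,0.5],[0,0,0.002,0,0.5],[0,0,0.003,0,0.5],[0,0,0.003,0,0.5]]'; python3 -c "
from st import *
goto(ch(22,0)[:2],70.4,196.58)"
```

```text
time: 16.9
tool_pos: [559.3, -208.8, 68.9]
tcp_rot: [-180.0, -0.0, -163.4]
ft_force: [3.9, 1.6, 3.1]
finger_gap: 69.8
pos [ 559.3 -208.8   68.9] rot [-1.7997e+02 -4.0000e-02 -1.6341e+02] gap 69.8 F [3.9 1.6 3.1] t 16.9
rows: shift m [ 0.0021  0.002  -0.0015] turn 0.0
```

```bash
python3 -m jog '[[0,0,0.001,0,0.5],[0,0,0.002,0,0.5],[0,0,0.002,0,0.5]]'; python3 -c "
from st import *
snap('side','t_side')
im=cv2.imread('pics/t_side.png')[90:210,270:410];cv2.imwrite('pics/t_sz.png',cv2.resize(im,None,fx=5,fy=5))"
```

```text
time: 17.2
tool_pos: [559.6, -208.8, 67.6]
tcp_rot: [-180.0, -0.0, -163.4]
ft_force: [0.9, 1.5, 7.9]
finger_gap: 69.7
```

View pics/t_sz.png

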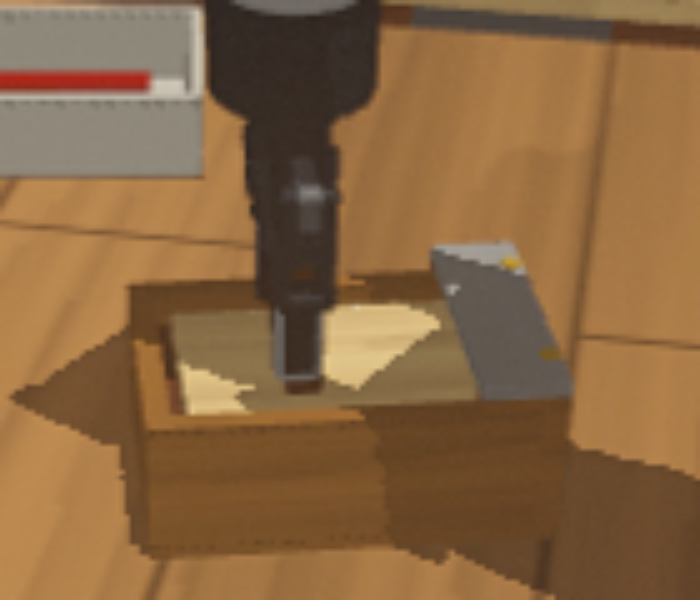

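```bash
python3 -m jog '[[0,0,0,0,0.87],[0,0,0,0,0.93],[0,0,0,0,1],[0,0,0,0,1],[0,0,0,0,1]]'
python3 -m jog '[[0,0,-0.005,0,1],[0,0,-0.015,0,1],[0,0,-0.03,0,1],[0,0,-0.05,0,1],[0,0,-0.08,0,1],[0,0,-0.11,0,1],[0,0,-0.13,0,1],[0,0,-0.13,0,1]]'
python3 -c "
from st import *
goto(ch(22,0)[:2],200,196.58)
snap('wrist','u_wrist');s=snap('side','u_side');t=snap('top','u_top')
im=cv2.imread('pics/u_side.png')[90:210,270:410];cv2.imwrite('pics/u_sz.png',cv2.resize(im,None,fx=5,fy=5))"
```

```text
time: 17.75
tool_pos: [559.3, -208.8, 67.3]
tcp_rot: [-180.0, -0.0, -163.4]
ft_force: [0.5, 0.4, 0.3]
finger_gap: 85.4
time: 18.55
tool_pos: [561.8, -209.9, 203.6]
tcp_rot: [-179.6, 0.3, -163.4]
ft_force: [0.0, -0.4, 0.4]
finger_gap: 85.5
pos [ 561.8 -209.9  203.6] rot [-179.64    0.35 -163.41] gap 85.5 F [ 0.  -0.4  0.4] t 18.55
rows: shift m [0.0043 0.0037 0.0035] turn 0.0
```

View pics/u_wrist.png

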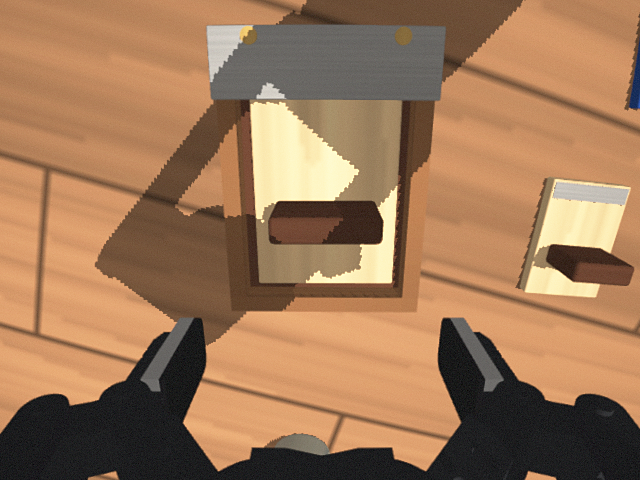

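View pics/u_sz.png

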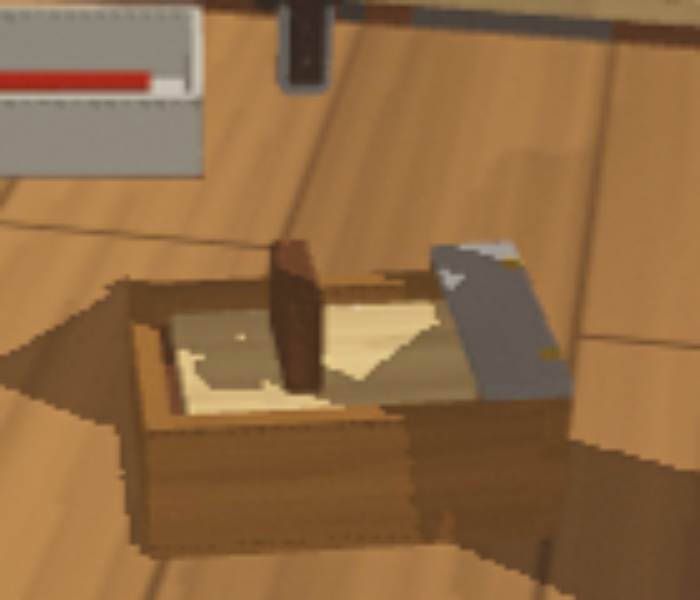

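```bash
python3 -c "
from st import *
o=ch(1,0.,52)
for n,c,f in(('wrist',(190,10,450,330),2.3/1.3),('side',(270,90,410,210),4)):
    s=snap(n); over(s,[box(o,16.58,COV),box(o,16.58,HAN),box((535.6,-213.8),16.58,LIP)],'v_'+n,c,f)
a=cv2.imread('pics/v_wrist.png');b=cv2.imread('pics/v_side.png')
h=max(a.shape[0],b.shape[0]);cv2.imwrite('pics/v.png',cv2.resize(np.hstack([np.pad(i,((0,h-i.shape[0]),(0,0),(0,0))) for i in(a,b)]),(790,int(h*790/(a.shape[1]+b.shape[1])))))"
```

```text
(no output)
```

View pics/v.png

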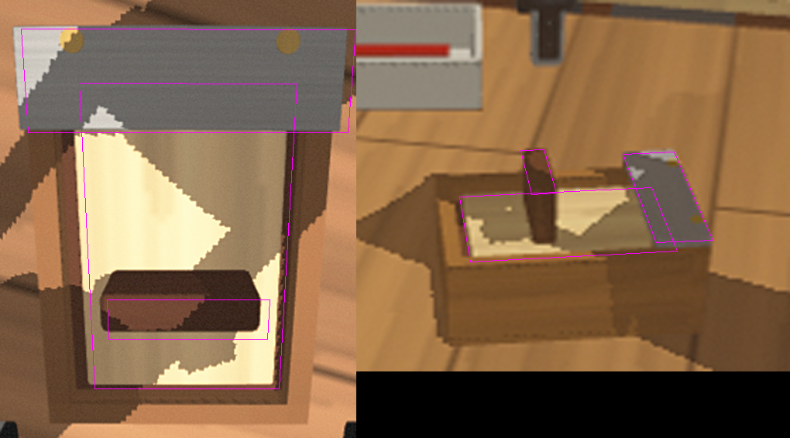

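```bash
python3 -c "
from st import *
print(r.sense()['time']); print(r.hand_in())"
```

```text
18.8
the job is handed in; nothing more can be done
None
```

I closed the chest with the larger board and handed the job in at 18.8 s. I pinched the cover's handle by its ends and tilted it to about 12.5° by lowering its far end lightly onto the top of the steel lip. I then lowered it into the chest, slid the steel-edged end about 25 mm under the lip, levelled it down and let go.

**Last checks:**
- **Seating:** just before release the wrist read about 8 N upward, so the cover was resting on the ledges. With the gripper open and 130 mm higher, the side picture fits a flat cover at z = 52 to within 1–2 mm.
- **Gripper:** it was clear of everything, with the wrist force near zero.
- **Small board:** it was never touched.

**Disagreement:** the wrist camera reads about 3–4 mm sideways of the other two views. It also shows the handle top about 2 mm from where a flat cover would put it. I took this as camera calibration error, since it showed the same sideways offset on the chest lip.

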